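# Open the locked vial drawer by its hidden rear release

## Task

The drawer of the white drawer unit is locked. Take the steel release tool from the white tray, feel with the tip of its rod along the recessed strip in the unit's back, out of sight, until it finds the release hole, and push the rod in until the drawer springs out at the front. Then draw the rod out and stand the tool upright on the white tray again, without disturbing the bottle, filter box and dish nearby.

Things in the scene. Friction and masses are not known exactly. Their poses are not given: they have to be found in the camera images.
- unit: White drawer unit, 130 (x) x 220 (y) x 80 (z) mm, fixed. Origin: centre of its underside, on the worktop. Drawer front faces its -x (the robot), back faces its +x at x = 65 mm; the top overhangs the back by 8 mm. In the back is a strip 90 mm wide (y -45 to +45 mm), 64 mm tall, sunk 2 mm (to x = 63 mm). Somewhere in it is the release hole; the strip is flat and solid elsewhere.
- strip_mid (a point): Middle of the sunk strip's face, at (63, 0, 50) mm in the unit's frame. NOT the hole: the hole is at this height, 50 mm over the worktop, but its centre may lie up to 32 mm to either side along the unit's y, different each time. The hole is 16 mm wide, 20 mm tall; 10 mm inside it is a spring plate with 12 mm travel (2 to 7 N): pushed in 6 to 8 mm it frees the drawer.
- drawer (a joint): How far the drawer stands out to the front, in m: 0 locked shut, 0.05 fully out. A spring drives it out at once when the plate in the release hole is pushed in with the rod, and keeps it out; it cannot be pulled open.
- drawer_front (a point): Middle of the drawer's flush front panel (206 mm wide, 44 mm tall, no handle), 39 mm above the worktop.
- release_tool: Free-standing steel tool, 145 mm tall, about 0.3 kg, standing upright on the tray at the start. Origin: centre of the underside of its round foot (52 mm across, 13 mm high). A post 10 mm thick stands on the foot, with a grip block at its top; a level round rod, 8 mm thick with a domed end, points from the post along the tool's -x, its axis 45 mm above the underside, its end 60 mm from the post's axis.
- tool_grip (a point): Centre of the tool's black grip block, 125 mm above the underside of the foot: 18 x 18 mm in plan with sides along the tool's x and y, 40 mm tall (105 to 145 mm). Grasp here from above.
- rod_tip (a point): The domed end of the tool's rod, at (-60, 0, +45) mm in the tool's frame.
- tray: Shallow white tray, 200 (x) x 260 (y) mm, fixed. Origin: centre of its underside, on the worktop. Its floor is 4 mm above the worktop; its rim is 12 mm high, and inside the rim the floor measures 184 x 244 mm.
- white_bottle: Bystander: small white screw-cap bottle, 37 mm across, 74 mm tall; origin at the centre of its underside.
- filter_box: Bystander: flat box of filters, 92 x 92 x 34 mm; origin at the centre of its underside.
- petri: Bystander: round glass dish with lid, 95 mm across, 15 mm high; origin at the centre of its underside.
There are look-alikes about, which are no part of the job. Leave any blue look-alike of the release_tool alone.

How it is judged:
By the outcome, as a careful person would: the job done as asked, in the order asked, and still so for the second after the job is handed in, with the robot touching nothing.
It also fails if it takes over 61 s, if anything falls off the work surface, if the arm or the gripper's body presses on something with over 40 N, if the wrist force passes 120 N, or if a joint passes its speed limit or range.

## Robot

A 7-joint arm with a two-finger parallel gripper is mounted at the origin on a cart in front of the work surface, level with it; the furniture and walls round the work are solid. World frame = base frame: x ahead of the robot, y to its left, z up, the work surface at z = 0. Lengths are in mm, angles in rad, forces in N, time in s.
With the tool pointing down it reaches from about 400 to 900 mm from the base axis. Payload 5.6 kg.
Tool frame: the origin (TCP) lies midway between the tips of the shut fingers; the grasp point (between the pads) lies 19 mm behind it; x points along the fingers, y is the direction in which the jaws open and shut, and the axes are right-handed (so a half turn about x gives the same grasp; the last joint's range is limited). The gripper opens to 92 mm and grips with 3 to 60 N. Pads are 20 mm wide; open, the fingers measure 128 mm over their backs; the gripper's body (75 mm by 189 mm) begins 69 mm behind the grasp point.
Start: joints at [-1.366, 0.468, -0.012, 1.603, 0.006, 1.071, -0.056], TCP at [159.47, 630.143, 176.192] pointing down, gripper open.
Joint ranges: [-2.53, 2.53], [-0.31, 2.02], [-1.57, 1.55], [0.28, 2.44], [-1.29, 4.43], [0.15, 1.84], [-2.92, 2.92]. Speed limits (rad/s): [2.57, 2.57, 3.14, 3.14, 3.14, 3.14, 3.14].

## Interface

Orientations are given as a rotation vector (axis times angle).
In Python, from cell import robot, grip, kin, viewer gives the robot as it stands. Calls block until the motion is done:
- robot.movep(position, orientation): joint-space move of the TCP to a pose.
- robot.servo_line(position, feed=150, rotation=None): straight line of the TCP; rotation=None keeps the orientation; feed is the mean speed in mm/s.
- robot.goto_joints(angles): joint-space move.
- grip(opening, newtons=None): opening from 0.0 (shut) to 1.0 (fully open); newtons is the grip in N (None keeps the last); returns when the fingers have stopped.
- robot.hold(seconds).
- kin.ik(position, orientation): joint angles nearest the present ones, or None.
- robot.observe(): the state.
- viewer.read_camera(name): name is "scene" or "side" or "wrist"; returns the picture (384x512x3 uint8, red, green, blue); there is no depth.
- viewer.camera_info(name): a dict with "camera_matrix" (3x3 intrinsics, pixels), "k1" (the pictures are not rectified: a ray, as slopes to the right and down, at radius r is drawn at 1 + k1 r^2 times it, then the intrinsics apply), "R" (3x3) and "t" (3): a world point X has camera coordinates R X + t. Camera axes: x right, y down, z forward; pixel columns grow to the right and rows downward; lengths in mm; the calibration is good to about 2 mm. A picture is of the moment at which its call begins: read the wrist's pose just before it. camera_info takes no time and is no camera call; for the wrist camera it gives the pose at the moment of the call.
A pose or a line that the arm cannot do raises robot.IKError and nothing moves.
- robot.job_done(): hands the job in, once; it reports no verdict.
Trained networks look in the newest picture that a camera, given by its name, has taken for a name from the list of things; names that differ only in an ending like _2 or _b are one class to them, and where a whole thing is asked for, a point or a joint stands for the part that bears it (a point fixed in the world has none). Each returns a list of dicts, best first, with "confidence" (0 to 1); they miss things now and then, are a little off and sometimes report something else, mostly with a low value. They report only what shows in the picture. A call takes as long as a camera call. They do not tell look-alikes from the thing itself.
- viewer.silhouettes(name, camera): "mask" (384x512 bool, what is visible of it).
- viewer.pinpoint(name, camera): "at" ([x, y, z] in mm, in the coordinates of the camera as it stood for that picture, good to about 4 mm: a listed point, or the origin of a listed thing).
The state is a dict: "t": time; "joints": joint angles; "joint_velocities": joint speeds; "joint_torque": joint torques, N m; "tcp_pos": TCP position; "tcp_rot": TCP orientation; "contact_force": force on the tool from outside, world axes, zero at the start; "wrist_torque": the same for the moment, N m; "grip_width": opening from 0.0 (shut) to 1.0 (fully open).
Only numpy, scipy, OpenCV 4.12 (cv2) and the standard library are available. Lean on these libraries where they do the work, as an engineer would, in place of code of your own. Each camera call takes 0.05 s, during which the arm holds its last target.

## Working session

There is one attempt and no reset: what is moved stays moved. The work goes in short steps, each a Python script; the robot and the scene stay as the last script left them, time stands still between calls to the robot, and variables do not carry over. Pictures are saved under pics/ and viewed, and the job is handed in when it is done.

```bash
ls; mkdir -p pics
python3 - <<'E'
from cell import robot, grip, kin, viewer
import cv2
for n in ("scene","side","wrist"):
    im=viewer.read_camera(n); cv2.imwrite(f"pics/a_{n}.png",im[:,:,::-1])
    ci=viewer.camera_info(n); print(n,ci)
print(robot.observe())
E
```

```text
pics
scene {'camera_matrix': array([[391.74830364,   0.        , 247.69672842],
       [  0.        , 391.74830364, 194.13307238],
       [  0.        ,   0.        ,   1.        ]]), 'k1': -0.12207309062192581, 'R': array([[ 0.60077006, -0.7992113 ,  0.01834763],
       [-0.35797307, -0.2894694 , -0.88772898],
       [ 0.71479411,  0.52675304, -0.46000067]]), 't': array([-260.83201701,  314.83497863,  851.63055885])}
side {'camera_matrix': array([[448.42543678,   0.        , 251.77568301],
       [  0.        , 448.42543678, 192.97139654],
       [  0.        ,   0.        ,   1.        ]]), 'k1': -0.03211180747598262, 'R': array([[-0.99981266,  0.01229654,  0.01494808],
       [-0.00685948,  0.49705901, -0.86768963],
       [-0.01809966, -0.86762961, -0.49688154]]), 't': array([ 525.06887907,   74.52366976, 1714.96738509])}
wrist {'camera_matrix': array([[285.44536206,   0.        , 252.89402178],
       [  0.        , 285.44536206, 193.8210645 ],
       [  0.        ,   0.        ,   1.        ]]), 'k1': -0.06720613859474482, 'R': array([[ 0.2448926 ,  0.9695496 , -0.00108958],
       [ 0.9342297 , -0.2356705 ,  0.26772052],
       [ 0.25931154, -0.06658069, -0.963496  ]]), 't': array([-649.68009183,  -30.23175665,  389.91318548])}
{'t': 0.15, 'joints': array([-1.36600881,  0.4681909 , -0.01158731,  1.60337492,  0.00600465,
        1.07138559, -0.05628523]), 'joint_velocities': array([ 0.00093247, -0.00333883, -0.00125906, -0.00397468, -0.00115783,
        0.00234421,  0.00052855]), 'joint_torque': array([-1.53265173e-04, -5.20949543e+01, -1.27059908e-02, -2.43975216e+01,
       -5.65617182e-02,  1.53684884e-02,  1.03413988e-04]), 'tcp_pos': array([159.37749387, 629.6657246 , 175.46418761]), 'tcp_rot': array([ 0.19353011,  1.56207554, -0.19561392]), 'contact_force': array([-0.22708388,  0.49308025,  0.41385234]), 'wrist_torque': array([ 0.0143499 , -0.0150978 ,  0.01281635]), 'grip_width': 0.999293780639839}
```

View pics/a_scene.png

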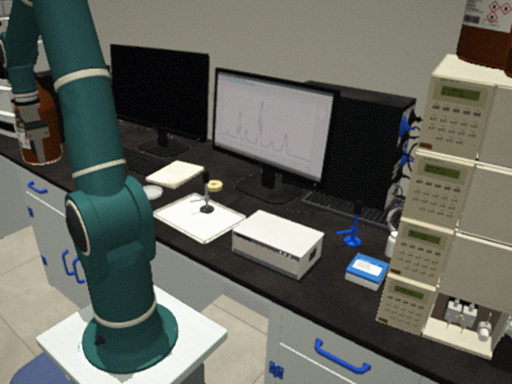

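View pics/a_side.png

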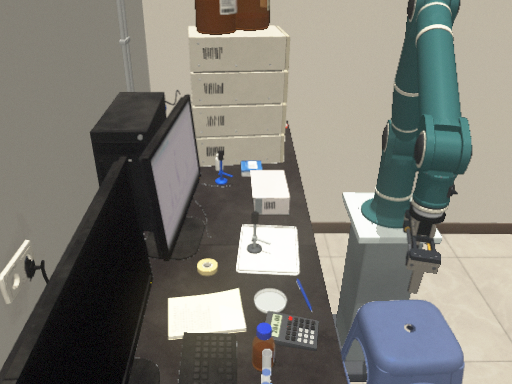

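View pics/a_wrist.png

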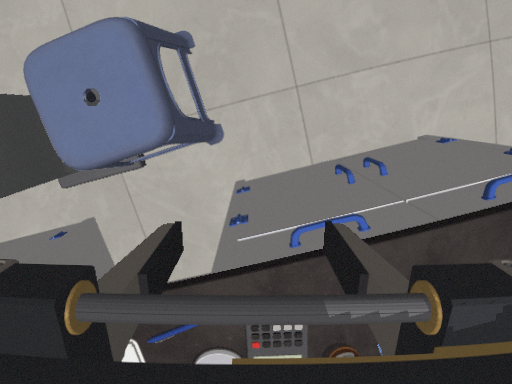

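The scene shows the steel tool on the tray at (207,200), and the side view shows it at (255,240). The blue look-alike is at (350,235) in scene and (221,175) in side. The white unit is at (278,243) in scene, the filter box at (367,270), and the dish at (152,191).

```bash
cat > h.py <<'E'
import numpy as np, cv2
from cell import robot, grip, kin, viewer
def w(ci,p): return ci["R"].T@(np.array(p)-ci["t"])
def proj(ci,X):
    c=ci["R"]@np.array(X,float)+ci["t"]; s=c[:2]/c[2]; s=s*(1+ci["k1"]*(s@s))
    K=ci["camera_matrix"]; return np.array([K[0,0]*s[0]+K[0,2],K[1,1]*s[1]+K[1,2]])
def undist(ci,px):
    K=ci["camera_matrix"]; d=np.array([ci["k1"],0,0,0,0.])
    return cv2.undistortPoints(np.array(px,float).reshape(-1,1,2),K,d).reshape(-1,2)
def atz(ci,px,z):
    out=[]
    for s in undist(ci,px):
        d=ci["R"].T@np.array([s[0],s[1],1]); o=-ci["R"].T@ci["t"]
        out.append(o+d*(z-o[2])/d[2])
    return np.array(out)
E
python3 - <<'E'
from h import *
np.set_printoptions(precision=1,suppress=True)
for cam in ("scene","side"):
    viewer.read_camera(cam); ci=viewer.camera_info(cam)
    for n in ("unit","strip_mid","drawer_front","release_tool","tool_grip","rod_tip","tray","white_bottle","filter_box","petri"):
        for d in viewer.pinpoint(n,cam):
            X=w(ci,d["at"]); print(cam,n,round(d["confidence"],2),X,proj(ci,X))
for cam in ("scene","side"):
    im=viewer.read_camera(cam)
    c=im[150:300,130:420] if cam=="scene" else im[140:320,150:320]
    cv2.imwrite(f"pics/b_{cam}.png",cv2.resize(c[:,:,::-1],None,fx=2.7 if cam=="scene" else 3.3,fy=2.7 if cam=="scene" else 3.3,interpolation=cv2.INTER_CUBIC))
E
```

```text
scene unit 0.81 [455.8 -83.4  -1.5] [275.1 255.1]
scene unit 0.27 [ 523.2 -332.3   -2.8] [364.5 277. ]
scene strip_mid 0.63 [518.7 -85.2  51.5] [288.3 230.7]
scene strip_mid 0.3 [521.4 242.3 130.2] [205.7 176.7]
scene drawer_front 0.81 [397.4 -86.4  40.2] [265.1 253.1]
scene release_tool 0.8 [ 653.2 -235.2    0.5] [351.4 242.4]
scene release_tool 0.59 [518.1 242.3   3.6] [206.1 210.4]
scene tool_grip 0.86 [520.9 241.3 131.4] [205.8 176.5]
scene tool_grip 0.58 [ 649.9 -237.   125.9] [357.6 207.5]
scene rod_tip 0.91 [ 606.  -197.5   50. ] [335.7 231.3]
scene tray 0.83 [472.6 237.4   3.1] [198.1 216.2]
scene white_bottle 0.47 [ 662.8 -355.7    4.1] [390.2 253.9]
scene filter_box 0.6 [ 522.6 -333.9    1. ] [365.2 276.2]
scene petri 0.67 [477.5 489.9  -1.9] [149.8 195.2]
side unit 0.95 [453.  -87.5  -0.2] [269.7 200. ]
side unit 0.5 [474.6 232.6   0.7] [267.7 248.5]
side strip_mid 0.87 [512.7 -87.7  49.1] [254.9 189.1]
side release_tool 0.67 [ 654. -239.    1.] [220.9 181.3]
side release_tool 0.64 [523.4 239.5   5.4] [253.2 248.5]
side tool_grip 0.8 [519.7 240.6 129. ] [255.  217.6]
side tool_grip 0.71 [ 657.7 -239.2  123.3] [219.4 155.2]
side rod_tip 0.8 [467.9 273.   48. ] [270.8 244.2]
side rod_tip 0.46 [ 606.2 -204.5   42.2] [231.8 176.6]
side tray 0.6 [471.  234.1  -3.1] [268.8 249.6]
side white_bottle 0.52 [ 665.3 -362.9   -1. ] [219.7 168.6]
side filter_box 0.78 [ 524.4 -338.    -2.3] [251.  171.6]
side petri 0.83 [479.8 487.    1.9] [269.7 301.7]
```

View pics/b_scene.png

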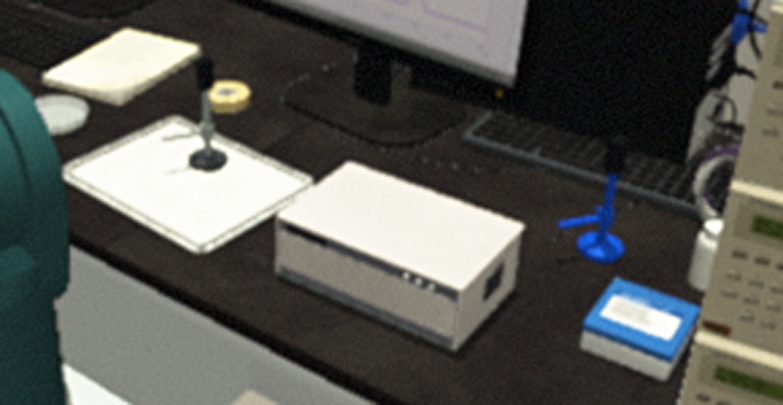

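View pics/b_side.png

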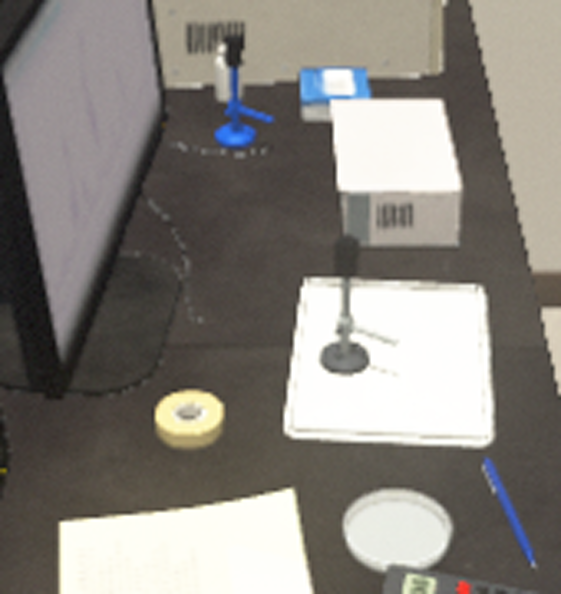

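The steel tool on the tray is at scene (207,200), with a bare-metal post and rod. The other candidate is painted blue at (350,235), so it is the look-alike. The crop confirms this, and I take the steel one. Next I refine the unit, tray and tool poses.

```bash
cat >> h.py <<'E'
from scipy.optimize import minimize
def boxmask(ci,x,y,a,sx,sy,z0,z1,shape=(384,512),S=4):
    c,s=np.cos(a),np.sin(a); P=[]
    for u in (-1,1):
        for v in (-1,1):
            for z in (z0,z1):
                X=[x+c*u*sx/2-s*v*sy/2,y+s*u*sx/2+c*v*sy/2,z]; P.append(proj(ci,X))
    P=np.array(P,np.float32); h=cv2.convexHull((P*16).astype(np.int32))
    m=np.zeros(shape,np.uint8); cv2.fillConvexPoly(m,h,1,lineType=8,shift=4); return m.astype(bool)
def fitbox(masks,x0,sx,sy,z0,z1):
    def f(p):
        e=0
        for ci,m in masks:
            b=boxmask(ci,p[0],p[1],p[2]/100,sx,sy,z0,z1); e+=1-(b&m).sum()/max(1,(b|m).sum())
        return e
    return minimize(f,x0,method="Nelder-Mead",options=dict(initial_simplex=np.array([x0]*4)+np.array([[0,0,0],[8,0,0],[0,8,0],[0,0,8]])))
E
python3 - <<'E'
from h import *
np.set_printoptions(precision=1,suppress=True)
U=[];T=[]
for cam in ("scene","side"):
    im=viewer.read_camera(cam).copy(); ci=viewer.camera_info(cam)
    a=viewer.silhouettes("unit",cam)[0]; U.append((ci,a["mask"])); 
    b=viewer.silhouettes("tray",cam)[0]; T.append((ci,b["mask"])); print(a["confidence"],a["mask"].sum(),b["confidence"],b["mask"].sum())
for nm,M,x0,d in (("unit",U,[455,-86,0],(138,220,0,80)),("tray",T,[472,236,0],(200,260,0,12))):
    for MM in (M,M[:1],M[1:]):
        x=np.array(x0,float)
        if nm=="unit": x[0]+=4
        r=fitbox(MM,x,*d)
        if nm=="unit": r.x[:2]-=4*np.array([np.cos(r.x[2]/100),np.sin(r.x[2]/100)])
        print(nm,r.x,r.fun)
im=viewer.read_camera("side")[140:260,200:310]
cv2.imwrite("pics/c.png",cv2.resize(im[:,:,::-1],None,fx=5,fy=5,interpolation=cv2.INTER_CUBIC))
# monitor stand base edge
ci=viewer.camera_info("scene"); print(atz(ci,[(250,188),(235,187),(283,200),(298,195)],5))
E
```

```text
0.7 160 0.72 2309Traceback (most recent call last):
  File "<stdin>", line 6, in <module>
IndexError: list index out of range
```

Run:
```python
from h import *
np.set_printoptions(precision=1,suppress=True)
import pickle
sv={}
for cam in ("scene","side"):
    im=viewer.read_camera(cam).copy(); ci=viewer.camera_info(cam); sv[cam]=(im,ci)
    for n in ("unit","drawer","tray"):
        L=viewer.silhouettes(n,cam); sv[cam,n]=L
        for a in L:
            yy,xx=np.nonzero(a["mask"]); print(cam,n,round(a["confidence"],2),len(xx),xx.min(),xx.max(),yy.min(),yy.max())
pickle.dump(sv,open("sv.pkl","wb"))
im=sv["side"][0][140:260,200:310]
cv2.imwrite("pics/c.png",cv2.resize(im[:,:,::-1],None,fx=5,fy=5,interpolation=cv2.INTER_CUBIC))
ci=viewer.camera_info("scene"); print(atz(ci,[(250,188),(235,187),(283,200),(298,195)],5))
```

```text
scene unit 0.67 4035 231 322 211 278
scene unit 0.27 318 197 214 171 214
scene drawer 0.76 797 234 298 237 272
scene tray 0.83 2306 153 245 194 242
scene tray 0.51 285 191 213 171 213
side unit 0.81 1416 250 289 170 213
side tray 0.67 2641 236 298 224 274
side tray 0.6 303 246 269 211 252
[[749.9 226.4   5. ]
 [720.3 276.5   5. ]
 [747.1  74.7   5. ]
 [816.   52.1   5. ]]
```

View pics/c.png

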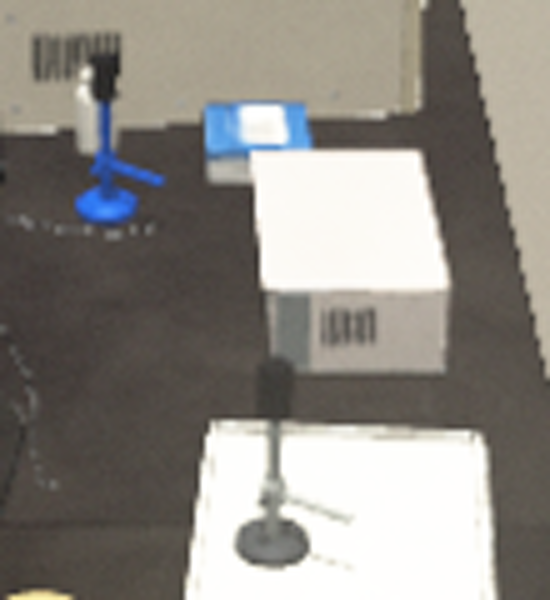

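Run:
```python
from h import *
import pickle
np.set_printoptions(precision=1,suppress=True)
sv=pickle.load(open("sv.pkl","rb"))
for nm,x0,d in (("unit",[459,-86,0],(138,220,0,80)),("tray",[472,236,0],(200,260,0,12))):
    M=[(sv[c][1],sv[c,nm][0]["mask"]) for c in ("scene","side")]
    for MM in (M,M[:1],M[1:]):
        r=fitbox(MM,np.array(x0,float),*d); x=r.x.copy()
        if nm=="unit": x[:2]-=4*np.array([np.cos(x[2]/100),np.sin(x[2]/100)])
        print(nm,x,r.fun)
# measured corners of top from crops (scene)
ci=sv["scene"][1]
sc=[(130+a/2.7,150+b/2.7) for a,b in ((350,163),(524,228),(459,293),(278,214))]
P=atz(ci,sc,80);print(P)
ci=sv["side"][1]
sc=[(200+a/5,140+b/5) for a,b in ((253,150),(422,150),(449,288),(261,289))]
print(atz(ci,sc,80))
```

```text
unit [456.7 -84.    1.9] 0.25168730475606826
unit [459.4 -81.6   2.2] 0.054878048780487854
unit [455.6 -84.8  -1. ] 0.17650496785505554
tray [475.6 234.2  -7.2] 0.31034247560262584
tray [475.  238.   -7.1] 0.1554822148881555
tray [475.9 228.9  -5.9] 0.14364461738002599
[[ 523.3   23.1   80. ]
 [ 525.5 -196.3   80. ]
 [ 386.9 -199.4   80. ]
 [ 388.7   19.6   80. ]]
[[ 528.8 -191.8   80. ]
 [ 390.3 -194.2   80. ]
 [ 387.4   29.2   80. ]
 [ 525.2   32.4   80. ]]
```

```bash
cat >> h.py <<'E'
from scipy.spatial.transform import Rotation as Ro
def down(th):
    x=np.array([0,0,-1.]); y=np.array([np.cos(th),np.sin(th),0]); return Ro.from_matrix(np.column_stack([x,y,np.cross(x,y)])).as_rotvec()
E
python3 - <<'E'
from h import *
np.set_printoptions(precision=2,suppress=True)
o=robot.observe(); print(o["t"]);M=Ro.from_rotvec(o["tcp_rot"]).as_matrix();print(M)
ci=viewer.camera_info("wrist");print("cam in tool",M.T@(-ci["R"].T@ci["t"]-o["tcp_pos"]),"fwd",M.T@ci["R"][2])
for s in (0,np.pi):
  for nm,p,th in (("tool",[520,240,260],np.radians(59)),("toolA",[520,240,130],np.radians(59)),("unit",[585,-86,116],np.pi/2),("unitbig",[585,-126,116],np.pi/2)):
    print(nm,s,kin.ik(p,down(th+s)))
E
```

```text
2.0
[[ 0.    0.25  0.97]
 [ 0.    0.97 -0.25]
 [-1.    0.    0.  ]]
cam in tool [-207.61    0.26  -75.55] fwd [0.96 0.   0.27]
tool 0 [-0.73  0.26  0.29  1.72 -0.08  1.18  0.61]
toolA 0 [-0.71  0.39  0.28  1.85 -0.13  0.91  0.66]
unit 0 [-0.38  0.49  0.62  1.84 -0.35  0.93  1.97]
unitbig 0 [-0.31  0.5   0.61  1.82 -0.35  0.94  2.03]
tool 3.141592653589793 [-1.44  0.55  1.36  1.75 -0.56  1.31 -2.06]
toolA 3.141592653589793 [-1.39  0.8   1.35  1.89 -0.85  1.19 -1.84]
unit 3.141592653589793 [-0.68  0.67  1.09  1.85 -0.68  1.05 -0.88]
unitbig 3.141592653589793 [-0.6   0.68  1.08  1.83 -0.68  1.06 -0.82]
```

Run:
```python
from h import *
np.set_printoptions(precision=1,suppress=True)
robot.movep([505,245,280],down(np.radians(59))); print(robot.observe()["t"])
ci=viewer.camera_info("wrist"); im=viewer.read_camera("wrist").copy()
for n in ("release_tool","tool_grip","rod_tip"):
    for d in viewer.pinpoint(n,"wrist"):
        X=w(ci,d["at"]); print(n,round(d["confidence"],2),X,proj(ci,X))
cv2.imwrite("pics/d.png",im[:,:,::-1])
```

```text
3.9083
release_tool 0.88 [520.8 238.3  -2.4] [253.6 170.7]
tool_grip 0.91 [524.9 241.4 131.3] [257.5 191.8]
tool_grip 0.62 [458.3 -89.3   1.9] [ 87.  231.6]
rod_tip 0.87 [468.8 272.6  49.4] [255.5 136.7]
```

View pics/d.png

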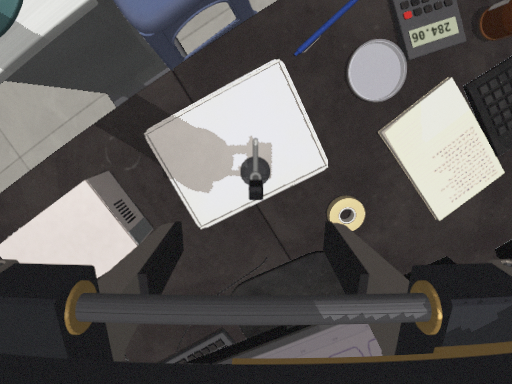

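The wrist view shows the steel tool with its grip at (257,188), foot at (255,170) and rod end at (255,138). I enlarge it for the yaw and position.

Run:
```python
from h import *
im=cv2.imread("pics/d.png")[120:220,200:310]
cv2.imwrite("pics/e.png",cv2.resize(im,None,fx=6,fy=6,interpolation=cv2.INTER_CUBIC))
ci=viewer.camera_info("wrist")
T=np.array([521,240.5,4]);
for yaw in (-28,-31,-34):
    c,s=np.cos(np.radians(yaw)),np.sin(np.radians(yaw))
    f=lambda x,y,z:((proj(ci,T+[c*x-s*y,s*x+c*y,z])-[200,120])*6).round()
    print(yaw,"tip",f(-60,0,45),"gtop",f(0,0,145),"corners",[list(f(a,b,145)) for a,b in ((-9,-9),(9,-9),(9,9),(-9,9))],"foot l/r",f(0,26,6),f(0,-26,6),f(-26,0,13))
```

```text
-28 tip [320. 103.] gtop [335. 436.] corners [[np.float64(289.0), np.float64(396.0)], [np.float64(293.0), np.float64(480.0)], [np.float64(381.0), np.float64(476.0)], [np.float64(377.0), np.float64(391.0)]] foot l/r [422. 302.] [239. 311.] [326. 219.]
-31 tip [332. 102.] gtop [335. 436.] corners [[np.float64(291.0), np.float64(393.0)], [np.float64(291.0), np.float64(478.0)], [np.float64(378.0), np.float64(478.0)], [np.float64(379.0), np.float64(393.0)]] foot l/r [422. 307.] [238. 307.] [331. 219.]
-34 tip [345. 103.] gtop [335. 436.] corners [[np.float64(293.0), np.float64(391.0)], [np.float64(289.0), np.float64(476.0)], [np.float64(376.0), np.float64(480.0)], [np.float64(382.0), np.float64(396.0)]] foot l/r [422. 312.] [238. 302.] [336. 219.]
```

View pics/e.png

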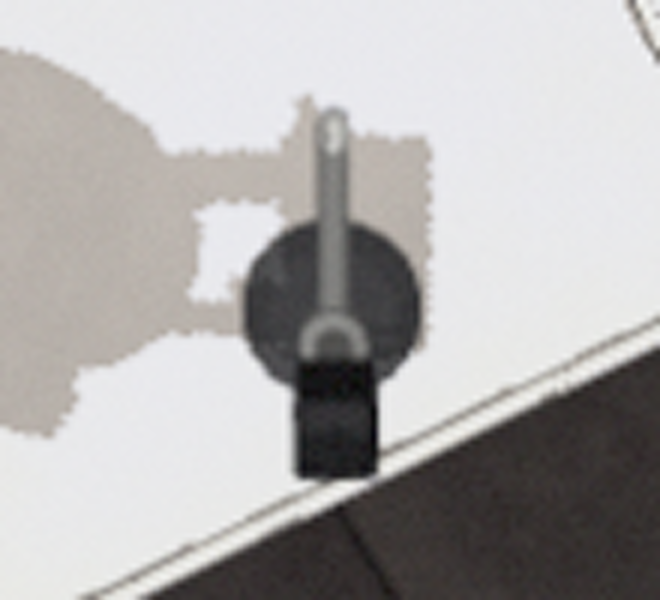

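The projected model (521, 240.5, yaw -31°) matches the crop to within about 1 mm, so I grasp.

Run:
```python
from h import *
np.set_printoptions(precision=2,suppress=True)
r=down(np.radians(59))
robot.movep([521,240.5,200],r)
robot.servo_line([521,240.5,110],feed=100)
o=robot.observe();print(o["t"],o["tcp_pos"],o["contact_force"])
print(grip(0.0,50))
o=robot.observe();print(o["t"],o["tcp_pos"],o["contact_force"],o["wrist_torque"],o["grip_width"]*92)
robot.servo_line([521,240.5,195],feed=120)
robot.hold(0.2)
o=robot.observe();print(o["t"],o["tcp_pos"],o["contact_force"],o["wrist_torque"],o["grip_width"]*92)
ci=viewer.camera_info("wrist"); im=viewer.read_camera("wrist").copy(); cv2.imwrite("pics/f.png",im[:,:,::-1])
```

```text
5.5833 [521.55 240.76 110.67] [ 0.51 -0.    0.38]
False
6.9333 [522.32 240.59 111.94] [-1.14 -1.33 11.02] [-0.42  0.38 -0.03] 0.5828704215629279
7.9917 [520.55 240.25 194.12] [-0.11 -0.31 -0.33] [-0.02  0.03 -0.  ] 0.31605335135142654
```

View pics/f.png

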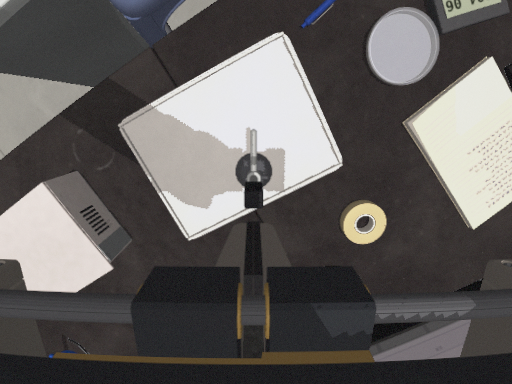

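Run:
```python
from h import *
np.set_printoptions(precision=2,suppress=True)
ci=viewer.camera_info("wrist");o=robot.observe();print(o["tcp_pos"],o["tcp_rot"],down(np.radians(59)))
print("tcp",proj(ci,o["tcp_pos"]),"grasp",proj(ci,o["tcp_pos"]+[0,0,19]))
for z in (4,109,149): print(z,proj(ci,[521,240.5,z]))
im=cv2.imread("pics/f.png")[120:320,170:340]
cv2.imwrite("pics/g.png",cv2.resize(im,None,fx=3,fy=3,interpolation=cv2.INTER_CUBIC))
im=viewer.read_camera("side")[150:290,200:320]; cv2.imwrite("pics/g2.png",cv2.resize(im[:,:,::-1],None,fx=4,fy=4,interpolation=cv2.INTER_CUBIC))
```

```text
[520.63 240.29 194.25] [ 0.42  1.53 -0.42] [ 0.42  1.53 -0.42]
tcp [252.46 216.23] grasp [252.39 225.41]
4 [253.08 170.29]
109 [253.02 188.86]
149 [252.99 199.68]
```

View pics/g.png

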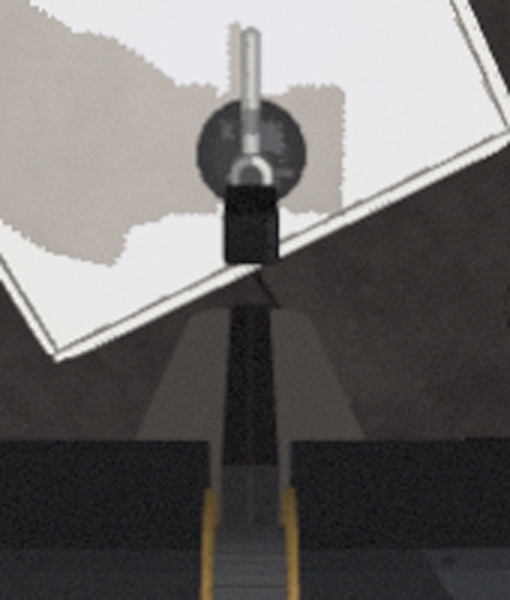

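View pics/g2.png

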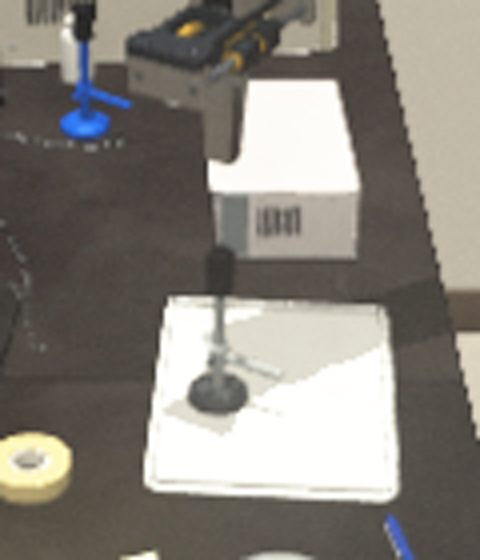

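Run:
```python
from h import *
np.set_printoptions(precision=1,suppress=True)
o=robot.observe();print(o["t"],o["grip_width"],o["joints"]);M=Ro.from_rotvec(o["tcp_rot"]).as_matrix()
for cam in("side","wrist","scene"):
    ci=viewer.camera_info(cam)
    print(cam,[proj(ci,o["tcp_pos"]+M@np.array(d)) for d in ([0,0,0],[0,0,-10],[0,0,10],[0,13,-10.],[-19,0,-10])])
    if cam!="wrist":
        im=viewer.read_camera(cam).copy();p=proj(ci,o["tcp_pos"]).round().astype(int)
        im=im[p[1]-60:p[1]+60,p[0]-70:p[0]+70]; im=cv2.resize(im[:,:,::-1],None,fx=5,fy=5,interpolation=cv2.INTER_CUBIC)
        cv2.drawMarker(im,(350,300),(0,0,255),0,20,1)
        cv2.imwrite(f"pics/h_{cam}.png",im)
```

```text
8.0917 0.0038629791781152594 [-0.7  0.3  0.3  1.8 -0.1  1.   0.6]
side [array([255.1, 199.9]), array([257.8, 200.8]), array([252.3, 199.1]), array([255.8, 202.6]), array([258. , 195.5])]
wrist [array([252.4, 216.1]), array([252.4, 203.8]), array([252.4, 228.2]), array([269.4, 203.8]), array([252.4, 212. ])]
scene [array([205.4, 158.9]), array([202.4, 159.3]), array([208.4, 158.5]), array([201.3, 157.8]), array([202.2, 153.8])]
```

View pics/h_side.png

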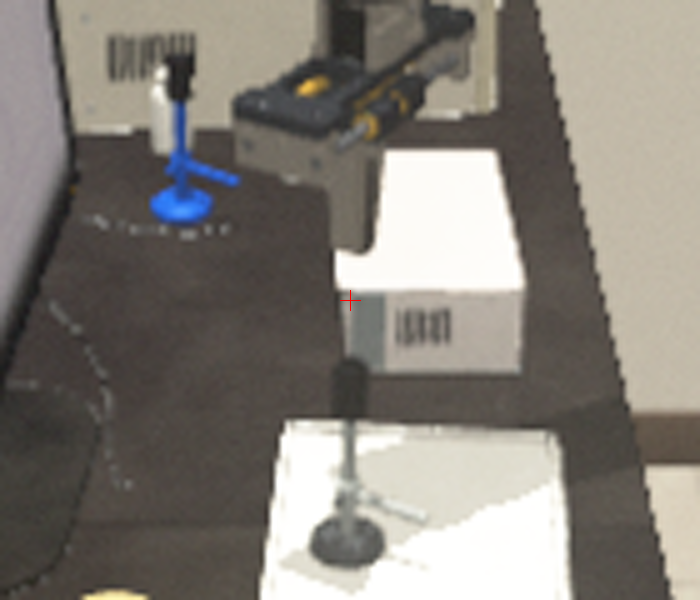

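View pics/h_scene.png

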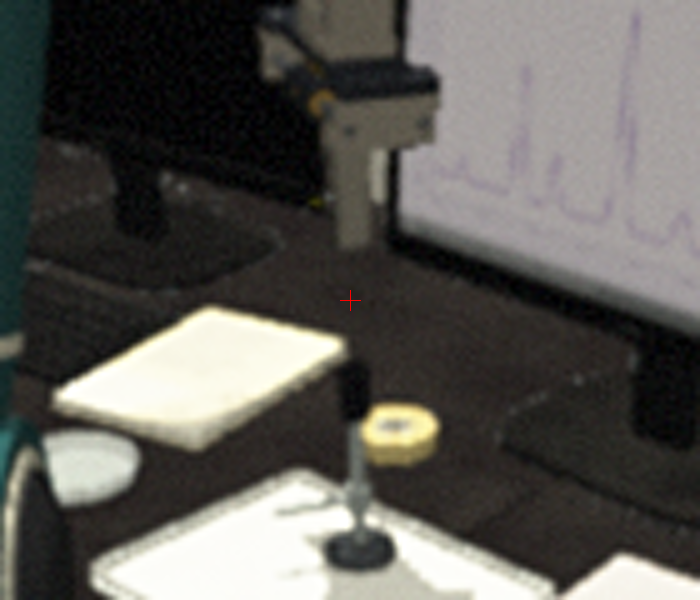

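Run:
```python
from h import *
np.set_printoptions(precision=1,suppress=True)
o=robot.observe();print(o["tcp_pos"],o["wrist_torque"],o["contact_force"]);M=Ro.from_rotvec(o["tcp_rot"]).as_matrix()
for cam in("side","scene","wrist"):
    ci=viewer.camera_info(cam)
    for dz in (0,20,25,30,35,40,45,50): print(cam,dz,proj(ci,o["tcp_pos"]+[0,0,dz]),proj(ci,o["tcp_pos"]+[0,0,dz]+M@[0,0,-10.]))
```

```text
[520.9 240.5 194.7] [-0.  0. -0.] [ 0.2 -0.5  1.2]
side 0 [255.  199.9] [257.8 200.7]
side 20 [255.2 194.3] [258.  195.2]
side 25 [255.2 192.9] [258.  193.8]
side 30 [255.2 191.5] [258.  192.4]
side 35 [255.2 190.1] [258.1 191. ]
side 40 [255.3 188.7] [258.1 189.5]
side 45 [255.3 187.3] [258.1 188.1]
side 50 [255.3 185.9] [258.2 186.7]
scene 0 [205.4 158.8] [202.4 159.2]
scene 20 [205.2 153. ] [202.2 153.4]
scene 25 [205.2 151.5] [202.1 151.9]
scene 30 [205.1 150.1] [202.1 150.5]
scene 35 [205.1 148.6] [202. 149.]
scene 40 [205.  147.1] [202.  147.5]
scene 45 [205.  145.7] [201.9 146. ]
scene 50 [204.9 144.2] [201.9 144.5]
wrist 0 [252.5 216.2] [252.5 203.8]
wrist 20 [252.5 225.9] [252.5 212.5]
wrist 25 [252.5 228.6] [252.5 214.9]
wrist 30 [252.5 231.5] [252.5 217.5]
wrist 35 [252.5 234.5] [252.4 220.2]
wrist 40 [252.4 237.7] [252.4 223. ]
wrist 45 [252.4 241. ] [252.4 226. ]
wrist 50 [252.4 244.5] [252.4 229.2]
```

Three views agree: the shut fingertips are about 37 mm above the reported TCP (side row 190 against a predicted 200). My first grasp therefore only grazed the top of the block. The tool has not moved, with its foot still at (253,170) as modelled. I retry with the corrected height, lowering in steps with a force watch.

Run:
```python
from h import *
np.set_printoptions(precision=2,suppress=True)
grip(1.0,50); print(robot.observe()["t"])
ok=True
for z in (120,105,95,86,79):
    robot.servo_line([521,240.5,z],feed=120)
    o=robot.observe();print(o["t"],z,o["tcp_pos"],o["contact_force"])
    if abs(o["contact_force"]).max()>8: ok=False;break
if ok:
    print(grip(0.0,50)); o=robot.observe();print(o["t"],o["tcp_pos"],o["contact_force"],o["wrist_torque"],o["grip_width"]*92)
```

```text
9.5667
10.3417 120 [521.55 240.65 120.56] [-0.42 -0.14  0.26]
10.6167 105 [520.88 240.47 105.18] [0.76 0.8  0.8 ]
10.8667 95 [520.79 240.4   95.03] [0.51 0.9  0.01]
11.1167 86 [520.64 240.35  85.68] [-0.87 -0.19 -0.35]
11.3667 79 [520.65 240.34  78.57] [-0.07  1.41  0.32]
False
12.475 [520.96 240.45  79.01] [0.41 0.02 0.13] [-0.02 -0.    0.  ] 17.867620868212093
```

Run:
```python
from h import *
np.set_printoptions(precision=2,suppress=True)
grip(0.0,60)
robot.servo_line([521,240.5,150],feed=120); robot.hold(0.15)
o=robot.observe();print(o["t"],o["tcp_pos"],o["contact_force"],o["wrist_torque"],o["grip_width"]*92)
for c in ("side","scene"):
    im=viewer.read_camera(c); y,x=(140,190) if c=="side" else (110,140)
    cv2.imwrite(f"pics/i_{c}.png",cv2.resize(im[y:y+130,x:x+140,::-1],None,fx=4,fy=4,interpolation=cv2.INTER_CUBIC))
```

```text
13.5833 [520.24 240.15 148.89] [ 0.33  0.23 -3.36] [-0.03 -0.01  0.07] 17.421040160254602
```

View pics/i_side.png

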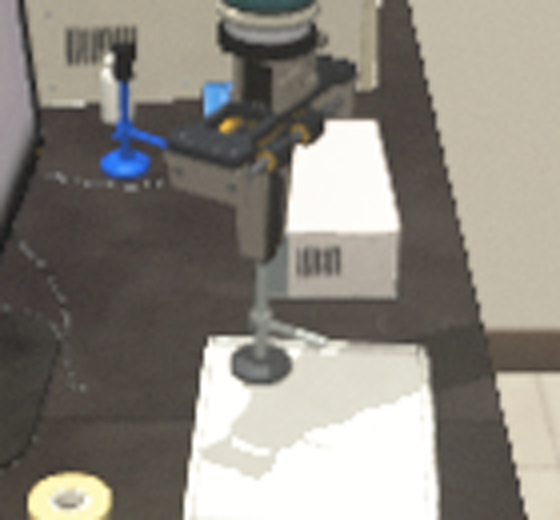

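View pics/i_scene.png

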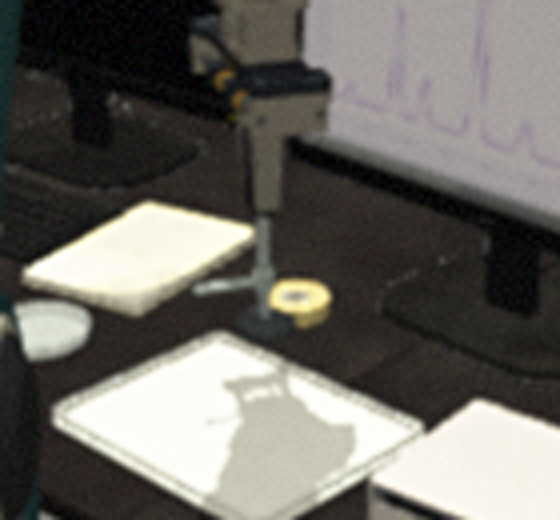

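Run:
```python
from h import *
np.set_printoptions(precision=1,suppress=True)
a=viewer.camera_info("scene");b=viewer.camera_info("side")
K=lambda ci,p:undist(ci,[p])[0]
# screen bottom-right corner near end (scene 322,183)
for z in(60,100,140): print(z,atz(a,[(322,183),(323,188),(207,150)],z))
robot.movep([585,90,185],down(np.radians(80)))
robot.movep([605,-86,175],down(np.radians(90)))
robot.hold(0.1)
o=robot.observe();print(o["t"],o["tcp_pos"],o["contact_force"],o["wrist_torque"])
for c in ("wrist","side"):
    im=viewer.read_camera(c); cv2.imwrite(f"pics/j_{c}.png",im[:,:,::-1])
```

```text
60 [[860.1 -19.1  60. ]
 [825.1 -41.1  60. ]
 [840.6 529.   60. ]]
100 [[782.2 -54.6 100. ]
 [749.5 -75.2 100. ]
 [764.  457.9 100. ]]
140 [[ 704.3  -90.1  140. ]
 [ 673.9 -109.3  140. ]
 [ 687.4  386.8  140. ]]
15.2333 [605.2 -82.8 174.7] [-0.3 -0.1 -3.7] [ 0.1 -0.  -0. ]
```

View pics/j_wrist.png

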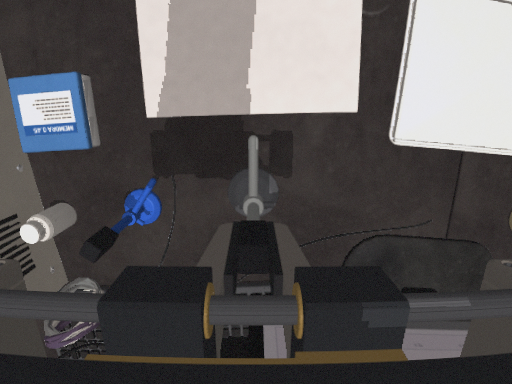

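View pics/j_side.png

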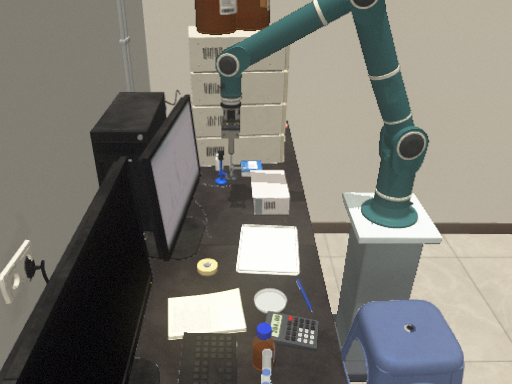

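Wrist view: unit top's rear corners are at about (148,114) and (358,111), and the rod tip is at (253,138). The gripper is clear of the monitor. I measure these again with the arm settled.

Run:
```python
from h import *
np.set_printoptions(precision=1,suppress=True)
o=robot.observe();ci=viewer.camera_info("wrist");im=viewer.read_camera("wrist").copy();print(o["tcp_pos"],o["t"])
g=cv2.GaussianBlur(im,(0,0),0.8).max(2).astype(float)
pts=[]
for x in range(262,350,6):
    col=g[85:135,x]; d=np.diff(col); k=d.argmin(); pts.append((x,85+k+.5))
L=[]
for y in range(15,105,8):
    row=g[y,125:165]; k=np.diff(row).argmax(); L.append((125+k+.5,y))
R_=[]
for y in range(15,105,8):
    row=g[y,345:380]; k=np.diff(row).argmin(); R_.append((345+k+.5,y))
B=atz(ci,pts,80);LL=atz(ci,L,80);RR=atz(ci,R_,80)
pb=np.polyfit(B[:,1],B[:,0],1);print("back edge x at y=-86",np.polyval(pb,-86),"slope",pb[0],"res",np.std(B[:,0]-np.polyval(pb,B[:,1])))
for Q in(LL,RR): print(Q[:,1].round(1),np.polyfit(Q[:,0],Q[:,1],1),np.median(Q[:,1]),Q[:,0].min(),Q[:,0].max())
print("tip pred",proj(ci,o["tcp_pos"]+[-60,0,-30]),"foot",proj(ci,o["tcp_pos"]+[0,0,-62]))
c=im[80:220,190:330];cv2.imwrite("pics/k.png",cv2.resize(c[:,:,::-1],None,fx=4,fy=4,interpolation=cv2.INTER_CUBIC))
```

```text
[605.3 -83.5 174.9] 15.3333
back edge x at y=-86 528.8693732309127 slope -0.036192365332206614 res 0.2722473418565454
[-196.6 -196.1 -195.6 -195.1 -195.6 -195.1 -194.7 -194.2 -194.8 -194.4
 -194.  -193.6] [   0.  -209.7] -194.95678268574684 434.11596019259224 517.4518709829147
[22.6 22.1 22.6 23.2 22.7 23.3 23.9 23.5 24.1 24.8 24.4 25.1] [0.  8.2] 23.398881392899845 433.40627495889726 516.6103567390054
tip pred [252.7 134.4] foot [252.5 194.4]
```

View pics/k.png

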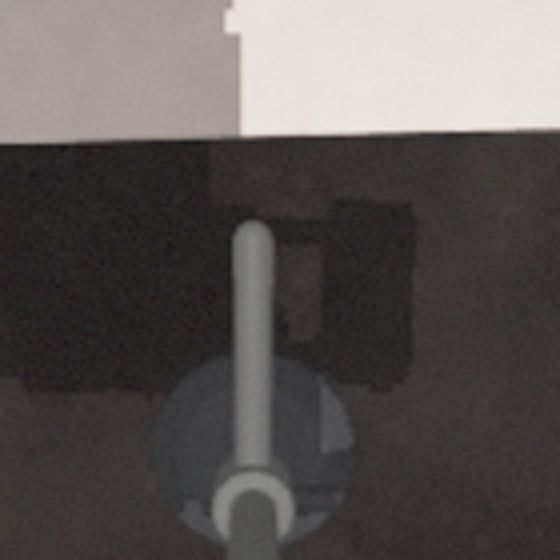

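Unit pose: yaw about +0.033, origin about (455.8, -86.6), so strip_mid is about (518.8, -84.5). The measured width is 219 mm against 220. The rod tip prediction is within 1 px. Next I lower behind the unit and make a first light touch.

```bash
cat >> h.py <<'E'
YAW=0.033; O=np.array([455.8,-86.6]); C,S=np.cos(YAW),np.sin(YAW); RU=np.array([[C,-S],[S,C]])
ROT=down(np.pi/2+YAW)
def tcp(u,v,z=80): return np.r_[O+RU@np.array([u+60,v]),z]
def st():
    o=robot.observe(); p=RU.T@(o["tcp_pos"][:2]-O)-[60,0]; f=RU.T@o["contact_force"][:2]
    return o["t"],p[0],p[1],o["tcp_pos"][2],f[0],f[1],o["contact_force"][2],o["wrist_torque"]
def show(*a):
    s=st(); print(*a,"t%.2f u%.1f v%.1f z%.1f F %.1f %.1f %.1f M"%s[:7],s[7].round(2)); return s
E
python3 - <<'E'
from h import *
robot.servo_line(tcp(88,-24,150),feed=120,rotation=ROT); show()
robot.servo_line(tcp(88,-24,80),feed=100); robot.hold(.15); b=show("low")
robot.servo_line(tcp(68,-24,80),feed=60); robot.hold(.1); b=show("near")
for u in (66,65,64,63,62,61,60):
    robot.servo_line(tcp(u,-24,80),feed=30); s=show(u)
    if s[4]-b[4]>2.5: break
robot.hold(.15); show()
E
```

```text
t15.80 u87.9 v-23.7 z149.9 F 0.1 -0.2 -2.6 M [ 0.01 -0.01 -0.05]
low t16.80 u88.7 v-24.1 z80.9 F 0.4 -0.7 -3.0 M [ 0.07 -0.04 -0.01]
near t17.38 u68.4 v-24.0 z80.2 F -0.1 -0.8 -2.8 M [ 0.03 -0.03  0.07]
66 t17.63 u65.9 v-24.0 z79.9 F 0.1 1.1 -3.2 M [ 0.06  0.01 -0.01]
65 t17.88 u65.0 v-24.0 z80.0 F -0.9 -0.4 -3.1 M [ 0.   -0.02 -0.  ]
64 t18.13 u63.9 v-24.0 z80.0 F 0.5 0.0 -3.1 M [ 0.03 -0.02 -0.01]
63 t18.38 u62.9 v-24.0 z80.0 F 0.7 0.9 -3.2 M [ 0.01 -0.02 -0.  ]
62 t18.63 u62.4 v-24.0 z80.1 F 1.2 0.9 -3.9 M [ 0.01 -0.27  0.01]
61 t18.88 u61.9 v-24.0 z80.3 F 1.7 0.2 -4.0 M [ 0.1  -0.89 -0.03]
60 t19.13 u61.5 v-24.0 z80.5 F 4.8 -0.2 -4.7 M [ 0.11 -1.56 -0.01]
t19.28 u61.5 v-24.0 z80.5 F 5.1 -0.0 -4.5 M [ 0.13 -1.7   0.01]
```

Contact is at u≈62.7, and the wrist moment is a clean signal. I slide along the strip with light pressure and watch for the moment to vanish.

Run:
```python
from h import *
v=-24; hit=[]
while v<34:
    v+=3
    robot.servo_line(tcp(60.5,v),feed=40); s=show(v)
    if s[7][1]>-0.4: hit.append(v)
    if hit and (s[7][1]<-0.4 or len(hit)>=2): break
    if abs(s[7]).max()>3.5 or abs(s[5])>8: print("stop");break
```

```text
-21 t19.53 u61.6 v-21.2 z80.5 F 5.1 -0.8 -2.9 M [-0.11 -1.55  0.  ]
-18 t19.78 u61.6 v-18.4 z80.5 F 5.2 -1.8 -2.9 M [-0.13 -1.59  0.04]
-15 t20.03 u61.6 v-15.4 z80.5 F 4.3 -1.5 -2.9 M [-0.19 -1.59  0.03]
-12 t20.28 u61.6 v-12.5 z80.5 F 5.8 -1.1 -3.2 M [-0.17 -1.65  0.08]
-9 t20.53 u61.6 v-9.5 z80.5 F 5.4 -0.3 -2.8 M [-0.19 -1.61  0.05]
-6 t20.78 u61.7 v-6.5 z80.5 F 6.0 -1.5 -2.9 M [-0.15 -1.63  0.06]
-3 t21.03 u61.7 v-3.5 z80.6 F 5.4 0.1 -3.4 M [-0.22 -1.61  0.05]
0 t21.28 u61.6 v-0.5 z80.5 F 4.5 -0.1 -4.0 M [-0.17 -1.62  0.02]
3 t21.53 u61.6 v2.5 z80.5 F 4.7 -0.4 -2.9 M [-0.16 -1.62  0.09]
6 t21.78 u61.7 v5.4 z80.5 F 5.0 -1.0 -3.1 M [-0.18 -1.64  0.01]
9 t22.03 u61.7 v8.4 z80.5 F 5.4 -1.5 -3.2 M [-0.18 -1.67  0.04]
12 t22.28 u61.7 v11.5 z80.5 F 6.0 -1.1 -3.5 M [-0.2  -1.62  0.05]
15 t22.53 u61.7 v14.4 z80.5 F 5.6 -1.2 -3.1 M [-0.18 -1.67  0.1 ]
18 t22.78 u61.7 v17.4 z80.5 F 5.8 -1.2 -3.6 M [-0.18 -1.65  0.04]
21 t23.03 u61.7 v20.4 z80.6 F 4.9 -0.5 -3.3 M [-0.23 -1.64  0.05]
24 t23.28 u58.4 v25.7 z79.4 F -1.4 3.1 -2.9 M [ 1.08  0.57 -0.17]
27 t23.53 u59.5 v26.7 z79.6 F -0.2 -0.3 -4.4 M [ 0.14  0.04 -0.06]
```

The tip dropped in at v≈25. I feel the far wall to centre it, then push.

Run:
```python
from h import *
for v in (29,31,33,35):
    robot.servo_line(tcp(59.5,v),feed=40); s=show(v)
    if s[7][0]<-0.4: break
```

```text
29 t23.78 u59.3 v28.8 z79.9 F 0.4 -0.4 -2.9 M [-0.01  0.03  0.04]
31 t24.03 u59.5 v31.2 z80.0 F 0.2 -0.5 -3.5 M [ 0.04  0.09 -0.02]
33 t24.28 u59.5 v33.2 z80.0 F -1.4 -0.2 -4.5 M [-0.04  0.    0.03]
35 t24.53 u59.5 v35.1 z80.0 F 0.2 -0.1 -4.1 M [ 0.02 -0.   -0.02]
```

No far wall where I expected it. I look before pushing.

Run:
```python
from h import *
np.set_printoptions(precision=1,suppress=True)
ci=viewer.camera_info("wrist");im=viewer.read_camera("wrist").copy(); o=robot.observe()
print(o["grip_width"]*92,"foot",proj(ci,o["tcp_pos"]+[0,0,-62]),"rodroot",proj(ci,o["tcp_pos"]+[0,0,-30]),"rod-30",proj(ci,o["tcp_pos"]+np.r_[RU@[-30,0],-30]),"tip",proj(ci,o["tcp_pos"]+np.r_[RU@[-60,0],-30]))
c=im[80:260,150:370].copy();cv2.imwrite("pics/l.png",cv2.resize(c[:,:,::-1],None,fx=3.3,fy=3.3,interpolation=cv2.INTER_CUBIC))
s=viewer.read_camera("side")[140:210,210:310];cv2.imwrite("pics/l2.png",cv2.resize(s[:,:,::-1],None,fx=7,fy=7,interpolation=cv2.INTER_CUBIC))
```

```text
17.612430735287383 foot [252.4 194.4] rodroot [252.4 204.3] rod-30 [252.4 170.4] tip [252.4 134.4]
```

View pics/l.png

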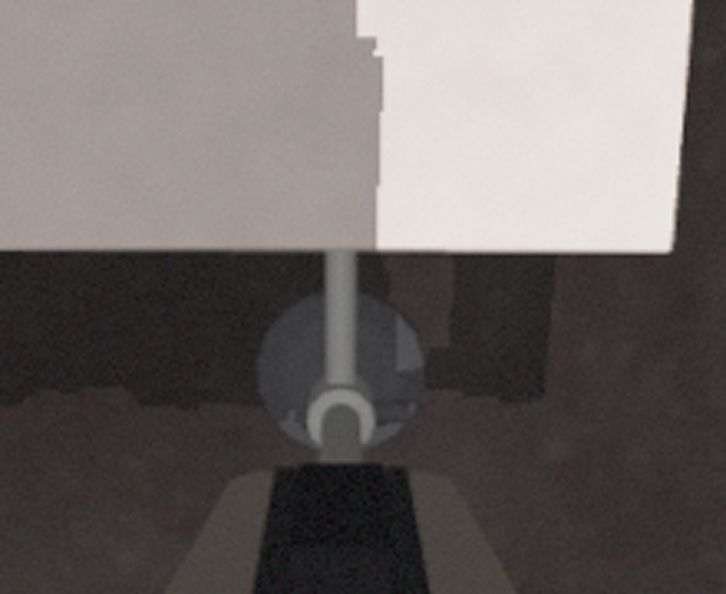

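View pics/l2.png

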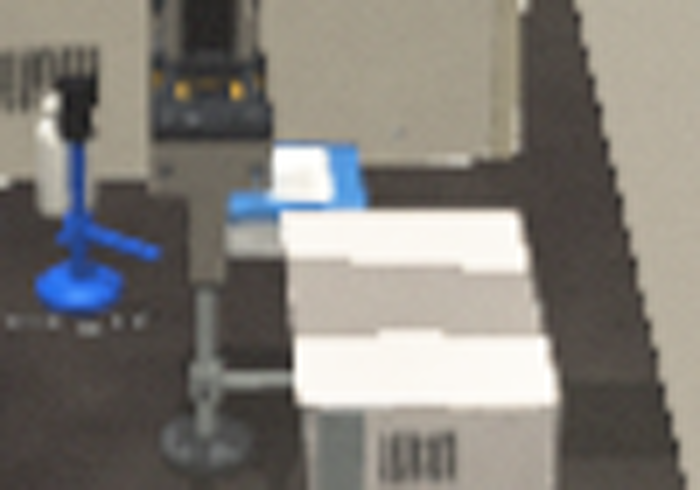

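Run:
```python
from h import *
robot.servo_line(tcp(59.5,29),feed=60); s=show()
for v in (27,25,23.5,22):
    robot.servo_line(tcp(59.5,v),feed=40); s=show(v)
    if abs(s[7][0])>0.6 or s[7][1]<-.6: break
```

```text
t24.88 u59.5 v28.1 z80.1 F 0.3 0.7 -3.2 M [ 0.03 -0.03  0.03]
27 t25.13 u59.5 v26.9 z80.0 F -0.2 0.1 -3.3 M [ 0.01  0.01 -0.  ]
25 t25.38 u59.5 v25.9 z80.0 F 0.4 1.6 -3.5 M [ 0.76 -0.   -0.14]
```

The left wall is confirmed at v≈26.2, so the rod is in the hole and its centre is about 30. I push in there.

Run:
```python
from h import *
robot.servo_line(tcp(59.5,30.2),feed=60); b=show()
for u in (57,55,53.5,52,50.5,49,47.5,46,44.5):
    robot.servo_line(tcp(u,30.2),feed=40); s=show(u)
    if s[4]-b[4]>12 or abs(s[7]).max()>4: print("stop");break
im=viewer.read_camera("scene")[190:300,200:350];cv2.imwrite("pics/m.png",cv2.resize(im[:,:,::-1],None,fx=5,fy=5,interpolation=cv2.INTER_CUBIC))
```

```text
t25.63 u59.6 v30.2 z80.0 F 0.3 -0.1 -3.9 M [ 0.02 -0.03 -0.  ]
57 t25.88 u56.7 v29.8 z80.0 F 0.6 -0.1 -3.6 M [-0.03  0.04  0.02]
55 t26.13 u54.9 v30.1 z80.0 F 0.3 0.2 -4.0 M [ 0.    0.01 -0.04]
53.5 t26.38 u53.4 v30.2 z80.0 F -0.1 -0.1 -3.1 M [ 0.   -0.01  0.01]
52 t26.63 u52.4 v30.2 z80.2 F 1.6 0.3 -4.5 M [ 0.06 -0.33 -0.01]
50.5 t26.88 u51.8 v30.2 z80.5 F 4.0 -0.2 -2.5 M [ 0.05 -1.18  0.  ]
49 t27.13 u49.9 v30.1 z80.4 F 5.1 0.7 -3.5 M [ 0.09 -1.4   0.04]
47.5 t27.38 u48.1 v30.1 z80.3 F 6.4 -0.4 -2.6 M [ 0.04 -1.45  0.03]
46 t27.63 u47.2 v30.2 z80.4 F 6.2 -0.3 -2.0 M [ 0.09 -1.68 -0.  ]
44.5 t27.88 u46.1 v30.1 z80.6 F 6.1 0.6 -3.2 M [ 0.1  -1.86  0.01]
```

View pics/m.png

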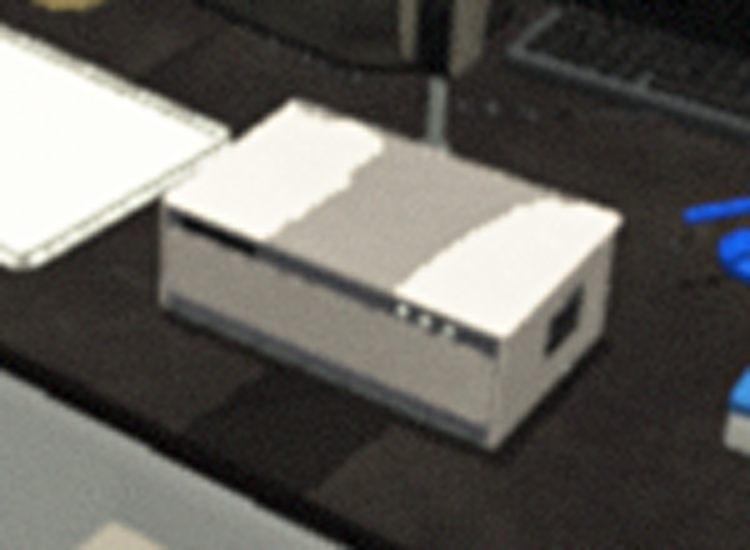

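The plate was met at u≈52.6, exactly 10 mm behind the face, so this is the hole. The drawer is still shut after about 6 mm of travel, so I push on.

Run:
```python
from h import *
b=show()
for u in (43,41.8,40.6):
    robot.servo_line(tcp(u,30.2),feed=40); s=show(u)
    if s[4]>15 or abs(s[7]).max()>4.5: print("stop");break
robot.hold(.2);show()
im=viewer.read_camera("scene")[190:300,200:350];cv2.imwrite("pics/n.png",cv2.resize(im[:,:,::-1],None,fx=5,fy=5,interpolation=cv2.INTER_CUBIC))
```

```text
t27.93 u46.0 v30.2 z80.5 F 6.9 -0.6 -3.1 M [ 0.08 -1.93  0.03]
43 t28.18 u44.0 v30.1 z80.5 F 5.8 -0.7 -0.9 M [ 0.08 -1.6   0.01]
41.8 t28.43 u43.0 v30.1 z80.6 F 5.5 0.5 -1.9 M [ 0.08 -1.68 -0.01]
40.6 t28.68 u42.1 v30.1 z80.6 F 6.0 -0.3 -1.6 M [ 0.06 -1.73 -0.  ]
t28.88 u42.1 v30.1 z80.6 F 6.8 -0.3 -1.8 M [ 0.1  -1.8  -0.05]
```

View pics/n.png

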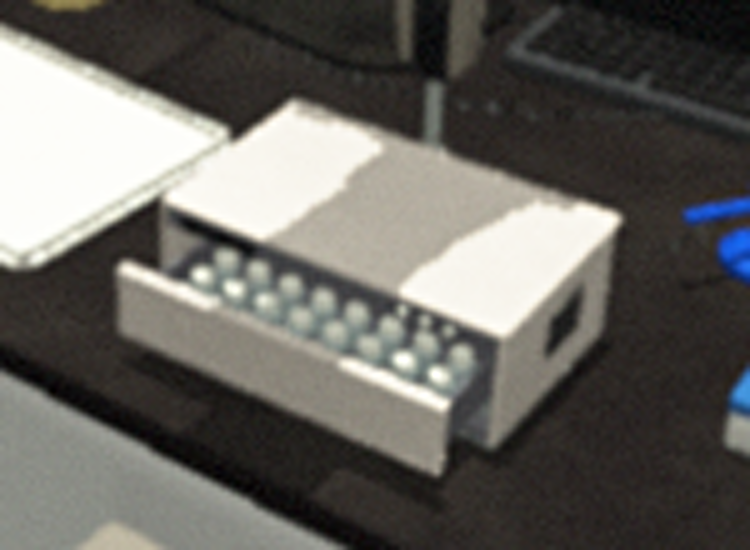

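The drawer sprang out. I withdraw, raise, and check the tool's attitude in the grip.

Run:
```python
from h import *
np.set_printoptions(precision=1,suppress=True)
robot.servo_line(tcp(60,30.2),feed=60); show()
robot.servo_line(tcp(92,30.2),feed=80); show()
robot.servo_line(tcp(92,30.2,178),feed=150); robot.hold(.15);show()
ci=viewer.camera_info("wrist");o=robot.observe();im=viewer.read_camera("wrist").copy()
print("foot",proj(ci,o["tcp_pos"]+[0,0,-62]),"tip",proj(ci,o["tcp_pos"]+np.r_[RU@[-60,0],-30]))
c=im[80:260,150:370].copy();cv2.imwrite("pics/o.png",cv2.resize(c[:,:,::-1],None,fx=3.3,fy=3.3,interpolation=cv2.INTER_CUBIC))
s=viewer.read_camera("side")[120:210,200:310];cv2.imwrite("pics/o2.png",cv2.resize(s[:,:,::-1],None,fx=6,fy=6,interpolation=cv2.INTER_CUBIC))
```

```text
t29.41 u58.2 v30.2 z78.9 F -0.0 -0.1 -4.1 M [-0.  0.  0.]
t29.96 u91.2 v30.1 z79.6 F -0.3 0.3 -3.7 M [ 0.  0. -0.]
t30.91 u91.1 v30.3 z176.6 F -0.2 -0.1 -3.6 M [ 0.1 -0.  -0. ]
foot [252.5 194.6] tip [252.4 134.5]
```

View pics/o.png

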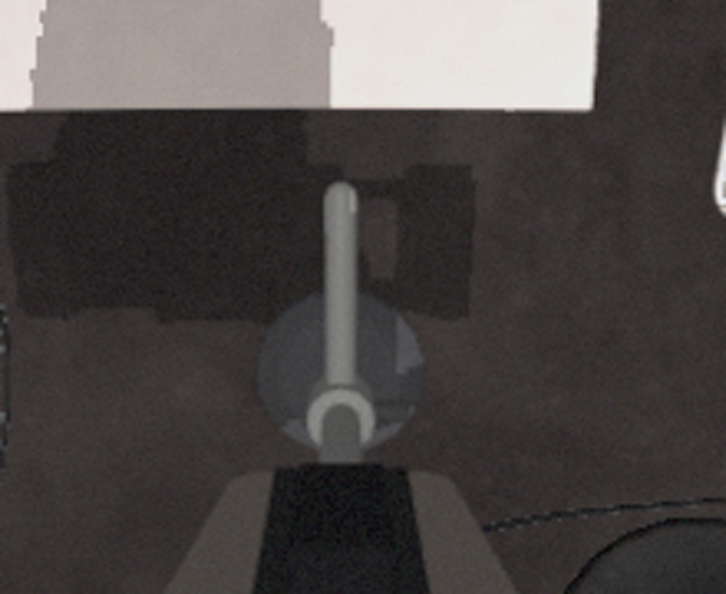

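View pics/o2.png

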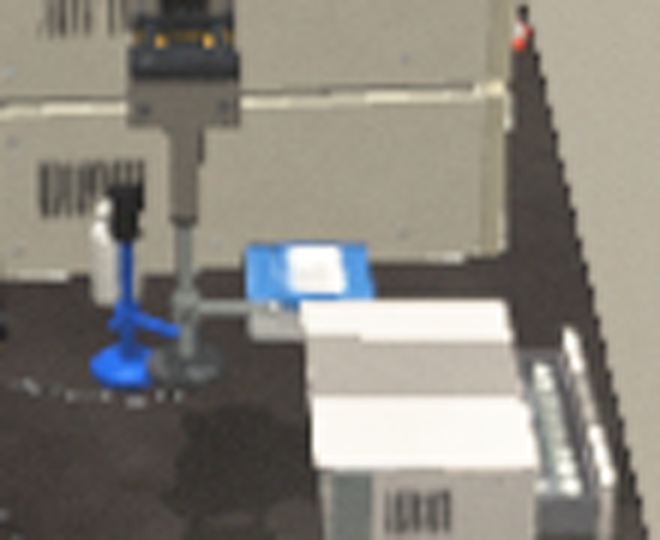

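The tool is still straight in the grip, with its tip at (253,136) as predicted. I carry it back to the tray.

Run:
```python
from h import *
np.set_printoptions(precision=2,suppress=True)
robot.movep([590,90,185],ROT)
robot.movep([490,236,150],ROT); 
robot.servo_line([490,236,95],feed=120); robot.servo_line([490,236,84],feed=50); robot.hold(.2)
o=robot.observe();print(o["t"],o["tcp_pos"],o["contact_force"],o["wrist_torque"]);fz=o["contact_force"][2]
for z in (82,81,80,79.3,78.6,78,77.4):
    robot.servo_line([490,236,z],feed=30); o=robot.observe();print(z,o["tcp_pos"][2],o["contact_force"],o["wrist_torque"])
    if o["contact_force"][2]-fz>2.6: break
print(o["t"])
```

```text
33.5583 [490.19 236.16  84.27] [-0.76 -0.33 -2.81] [ 0.04  0.01 -0.  ]
82 81.88035634284435 [ 0.07 -0.66 -2.52] [ 0.02  0.01 -0.04]
81 80.9263048485251 [-1.06  0.81 -4.56] [0.03 0.   0.06]
80 79.91244747728524 [-0.29 -0.33 -4.21] [ 0.01 -0.05  0.03]
79.3 79.24944437539409 [ 0.51  0.04 -3.11] [-0.   -0.    0.02]
78.6 78.97070096723937 [ 0.19 -0.68  0.64] [-0.05  0.12 -0.01]
34.8083
```

Touched down at 79, as expected. I release and check.

Run:
```python
from h import *
np.set_printoptions(precision=2,suppress=True)
p=robot.observe()["tcp_pos"]
grip(0.5,20); print(robot.observe()["t"], robot.observe()["grip_width"])
grip(1.0)
robot.servo_line([490,236,130],feed=80); robot.servo_line([490,236,215],feed=180); robot.hold(.1)
o=robot.observe();print(o["t"],o["tcp_pos"],o["contact_force"],o["grip_width"])
ci=viewer.camera_info("wrist");im=viewer.read_camera("wrist").copy();cv2.imwrite("pics/p_w.png",im[:,:,::-1])
T=np.array([p[0],p[1],4]);print("foot",proj(ci,T+[0,0,10]),"tip",proj(ci,T+np.r_[RU@[-60,0],45]),"gtop",proj(ci,T+[0,0,145]))
for c,(y,x) in (("side",(140,190)),("scene",(150,140))):
    s=viewer.read_camera(c)[y:y+150,x:x+190];cv2.imwrite(f"pics/p_{c}.png",cv2.resize(s[:,:,::-1],None,fx=4,fy=4,interpolation=cv2.INTER_CUBIC))
```

```text
35.3917 0.4990208871610825
37.7167 [488.96 235.45 213.24] [ 0.34 -0.46  0.02] 0.9996947098397381
foot [253.18 170.07] tip [253.22 128.85] gtop [253.17 195.26]
```

View pics/p_w.png

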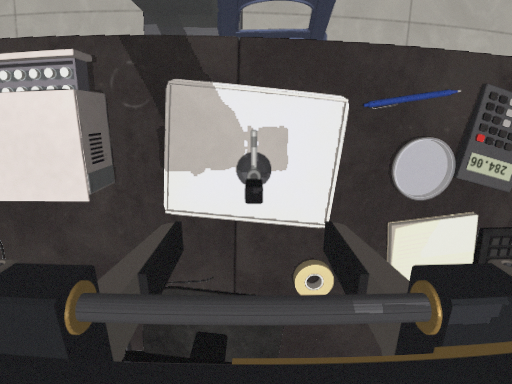

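View pics/p_side.png

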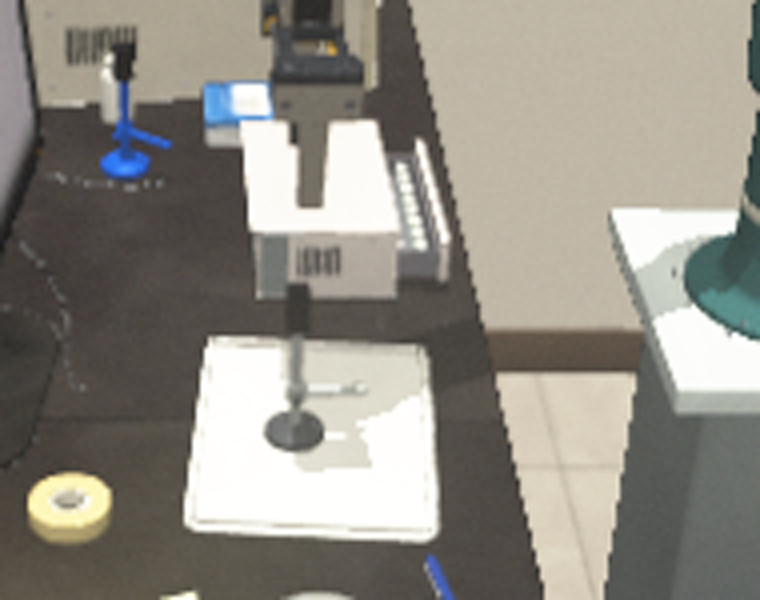

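View pics/p_scene.png

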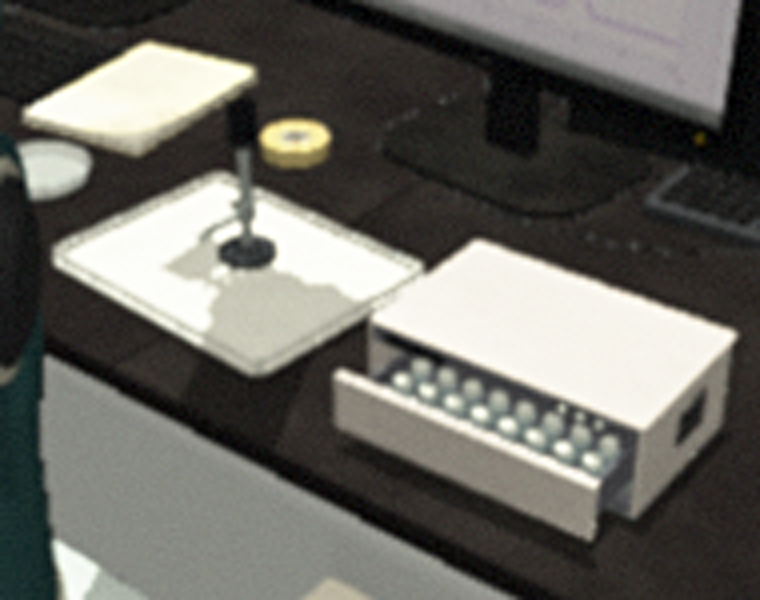

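The tool stands upright on the tray (wrist: foot at (253,170), rod end at (253,129), both as predicted). The drawer is out and the gripper is clear. The dish, box and bottle stand as they did at the start. I hand the job in.

```bash
python3 -c "
from h import *
robot.job_done(); print(robot.observe()['t'])"
```

```text
the job is handed in; nothing more can be done
the job is handed in; nothing more can be done
```

The drawer is open, and the steel release tool is standing upright on the white tray again. I handed the job in at about 38 s of the 61 s allowed.

- **Search:** I slid the rod tip along the strip from 24 mm on one side of its middle. It dropped into the hole at about +25 mm along the unit's y, so the hole's centre is at about +30 mm.
- **Release:** The spring plate was 10 mm behind the strip face, as described. I pushed it in about 10 mm at 6–7 N. The scene picture at about 6 mm of push still showed the drawer shut; the next one, at about 10 mm, showed it out.
- **Last checks:** The wrist, side and scene pictures show the tool upright well inside the tray, the drawer still out and the gripper open and clear. By eye, the bottle, filter box, dish and blue look-alike are where they started; I did not measure them again.

Two things did not go as expected:
- **First grasp missed:** It slipped off the top of the grip block without moving the tool. The pictures showed the fingertips about 37 mm above the reported TCP, so I corrected for that and the second grasp held.
- **Far wall of the hole not felt:** I found no contact out to +35 mm, where I expected a wall at about +34 mm. The near wall and the plate depth still confirmed the hole.

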